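# Restock the stationery trays

### The job

Four new pieces of stationery have arrived on the desk: a carton of staples, a glue stick, a cube of sticky notes and a bottle of stamp ink. Put each one into the empty place of the tray that already holds its kind, upright and flat on the tray's floor beside the stock there, setting it down rather than dropping it. Leave the spray bottle and the mug where they stand.

Things in the scene. Friction and masses are not known exactly. Their poses are not given: they have to be found in the camera images.
- staples_center (a point): The new one to be put away: a carton of staples, blue with a white band, 60 x 38 x 40 mm high (loose, about 160 g). The point is its centre, half-way up (20.0 mm above its underside); its x axis runs along its 60 mm length, its y axis along its 38 mm width, z up. It starts standing on the desk.
- glue_center (a point): The new one to be put away: an upright glue stick, white with a lime label and an orange cap, a plain cylinder 30 mm across and 100 mm high (loose, about 60 g). The point is its centre, half-way up (50.0 mm above its underside); z up along its axis. It starts standing on the desk.
- notes_center (a point): The new one to be put away: a cube of sticky notes, yellow top and coloured layers, 50 x 50 mm and 45 mm high (loose, about 100 g). The point is its centre, half-way up (22.5 mm above its underside); x and y axes square to its sides, z up. It starts standing on the desk.
- ink_center (a point): The new one to be put away: a bottle of red stamp-pad ink: round red body 36 mm across up to 46 mm high, then a black cap 21 mm across, 72 mm high in all (loose, about 80 g). The point is its centre, half-way up (36.0 mm above its underside); z up along its axis. It starts standing on the desk.
- staples_place (a point): Empty place in the fixed grey tray that holds one blue staple carton. Tray 150 x 64 mm, walls 22 mm high, 3 mm thick; point: centre of the place, on the 3 mm floor. x runs along the tray to the fixed stock (41 to 101 mm off), y across, z up. Set on the point (its x axis along the tray's), a new one has 11 mm play to stock and end wall, 10 mm to side walls. Fingers closing along y pass over the side walls, clear of the stock.
- glue_place (a point): Empty place in the fixed grey tray that holds two glue sticks, one behind the other. Tray 121 x 56 mm, walls 22 mm high, 3 mm thick; point: centre of the place, on the 3 mm floor. x runs along the tray to the fixed stock (26 to 87 mm off), y across, z up. Set on the point, a new one has 11 mm play to stock and end wall, 10 mm to side walls. Fingers closing along y pass over the side walls, clear of the stock.
- notes_place (a point): Empty place in the fixed grey tray that holds one cube of sticky notes. Tray 130 x 76 mm, walls 22 mm high, 3 mm thick; point: centre of the place, on the 3 mm floor. x runs along the tray to the fixed stock (36 to 86 mm off), y across, z up. Set on the point (square to the tray), a new one has 11 mm play to stock and end wall, 10 mm to side walls. Fingers closing along y pass over the side walls, clear of the stock.
- ink_place (a point): Empty place in the fixed grey tray that holds two red ink bottles, one behind the other. Tray 139 x 62 mm, walls 22 mm high, 3 mm thick; point: centre of the place, on the 3 mm floor. x runs along the tray to the fixed stock (29 to 102 mm off), y across, z up. Set on the point, a new one has 11 mm play to stock and end wall, 10 mm to side walls. Fingers closing along y pass over the side walls, clear of the stock.
- spray_center (a point): A green spray bottle, 42 mm across and 144 mm high, standing at the left: a bystander to leave alone. The point is its centre, 72 mm up.
- mug_center (a point): A white mug, 76 mm across and 88 mm high with a side handle, standing at the right: a bystander to leave alone. The point is its centre, 44 mm up.
Mind the look-alikes: they are no part of the job. Leave any purple look-alike of the part that bears glue_center alone. Several things look just like the part that bears notes_center: the one meant starts nearest to the robot's base.

How it is judged (in metres and radians):
At the end, for the whole second after the job is handed in: The staple carton, glue stick, note cube and ink bottle each stand upright (tilt under 0.12 rad) on the floor of the tray that holds their own kind (height within 5 mm), within 16 mm of the centre of its empty place, released and at rest (horizontal distance between staples_center and staples_place below 0.016 m and z of staples_center in the frame of staples_place between 0.015 and 0.025 m and angle between each of staples_center, glue_center, notes_center, ink_center's own z axis and vertical below 0.12 rad and linear speed of each of staples, glue, notes, ink below 0.02 m/s and horizontal distance between glue_center and glue_place below 0.016 m and z of glue_center in the frame of glue_place between 0.045 and 0.055 m and horizontal distance between notes_center and notes_place below 0.016 m and z of notes_center in the frame of notes_place between 0.0175 and 0.0275 m and horizontal distance between ink_center and ink_place below 0.016 m and z of ink_center in the frame of ink_place between 0.031 and 0.041 m); the robot touches nothing.
It fails at once if the spray bottle is pushed more than 30 mm or knocked over (distance of spray_center from where it was at the start of the episode above 0.03 m or angle between spray_center's own z axis and vertical above 0.5 rad).
It fails at once if the mug is pushed more than 30 mm or knocked over (distance of mug_center from where it was at the start of the episode above 0.03 m or angle between mug_center's own z axis and vertical above 0.5 rad).
It fails at once if one of the four things is dropped or thrown: it moves faster than 0.9 m/s with no finger on it (a fall of more than about 40 mm) ((linear speed of staples above 0.9 m/s and contact force between the fingers and staples below 0.02 N) or (linear speed of glue above 0.9 m/s and contact force between the fingers and glue below 0.02 N) or (linear speed of notes above 0.9 m/s and contact force between the fingers and notes below 0.02 N) or (linear speed of ink above 0.9 m/s and contact force between the fingers and ink below 0.02 N)).
It also fails if it takes over 120 s, if anything falls off the work surface, if the arm or the gripper's body presses on something with over 40 N, if the wrist force passes 120 N, or if a joint passes its speed limit or range.

### The arm

A 6-joint arm with a two-finger parallel gripper is mounted at the origin on the work surface. World frame = base frame: x ahead of the robot, y to its left, z up, the work surface at z = 0. Lengths are in mm, angles in degrees, forces in N, time in s.
With the tool pointing down it reaches from about 275 to 750 mm from the base axis. Payload 10.2 kg.
Tool frame: the origin (TCP) lies on the mounting face of the last link; the fingertips stand 173 mm ahead of it and the grasp point (between the pads) lies 155 mm ahead of it (robot.grip_point_offset is the z of the grasp point in the tool frame, in mm); z points along the fingers, y is the line along which they close (so a half turn about z gives the same grasp; the last joint's range is limited). The gripper opens to 85 mm and grips with 20 to 120 N. Pads are 22 mm wide; open, the fingers measure 114 mm over their backs; the gripper's body (76 mm by 85 mm) begins 54 mm behind the grasp point. The pads swing forward as they close: fully open they stand 13 mm farther back than shut.
Start: joints at [56.872, 17.928, 85.812, -0, 76.261, -12.8], TCP at [182.4, 492.303, 404.694] pointing down, gripper open.
Joint ranges: [-168.41, 168.41], [-55.51, 124.54], [10.69, 146.95], [-70.63, 250.63], [1, 178], [-165.06, 165.06]. Speed limits (degrees/s): [136.94, 136.94, 172.46, 180, 180, 180].

### API

Orientations are given as [roll, pitch, yaw] about the fixed x, y, z axes, in that order (R = Rz(yaw) Ry(pitch) Rx(roll)).
In Python, from bench import status, optics, order, models, robot gives the robot as it stands. The module is installed in compiled form; this text tells all that it offers.
- The arm moves only by the tool play_rows, never from a script. Its argument "rows" is a list of rows, each an object with "hand": the finger opening in m, from 0 to 0.0854; "travel": the shift along the world's x, y, z in m, a list of three; "delta_rot": the turn, a rotation vector about the world's x, y, z in degrees, a list of three. In form: [{"hand": hand, "travel": [tx, ty, tz], "delta_rot": [wx, wy, wz]}, ...]. A call has 1 to 12 rows; each row shifts and turns the commanded pose from where the row before left it; what a row does not reach is not made up. A row lasts 1/8 s, in which the tool goes at most 62.5 mm and 10.7 degrees, less where a joint would pass 70% of its speed; a pose out of reach is approached as far as the arm can. A call is refused whole if a number of a shift passes 0.0625 or a number of a turn 10.7, either way. A call with a gripper value outside its range is refused whole. The fingers move at their own pace and stop on an object; "newtons" is the grip in N (left out, the last holds). Time passes only in rows, so rows that do not move let the fingers close. It gives the time, the measured TCP pose, the force, the opening and the grip force at its end, in the units of the state.
- status.get_state(): the state, without advancing time (a new reading comes with each control period).
- optics.camera(name): name is "scene" or "top"; returns a dict with "pixels" (480x640x3 uint8, red, green, blue), "z_map" (480x640 float32, mm along the optical axis (not along the pixel's ray), 0 where there is no reading), "K" (3x3 intrinsics, pixels), "rvec" (rotation vector, rad) and "tvec" (3), from world to camera coordinates, as OpenCV has them. Camera axes: x right, y down, z forward; pixel columns grow to the right and rows downward; lengths in mm; the calibration is good to about 2 mm. A picture is of the moment at which its call begins.
- order.sign_off(): hands the job in; it is judged then, once.
Trained networks look in a picture, given as the dict that the camera call returned (one of the last four; its "shot" number tells which), for a name from the list of things; names that differ only in an ending like _2 or _b are one class to them, and where a whole thing is asked for, a point or a joint stands for the part that bears it (a point fixed in the world has none). Each returns a list of dicts, best first, with "p" (0 to 1); they miss things now and then, are a little off and sometimes report something else, mostly with a low value. They report only what shows in the picture. A call takes as long as a camera call. They do not tell look-alikes from the thing itself.
- models.recognise(picture, label): "centre" ([column, row] in pixels, amid what is visible of it).
- models.cut_out(picture, label): "pixels" (480x640 bool, what is visible of it) and "centre" ([column, row] in pixels, amid what is visible of it).
- models.place_of(picture, label): "centre" ([column, row] in pixels: a listed point, or the origin of a listed thing).
The state is a dict: "time": time; "joint_positions": joint angles; "qd": joint speeds; "joint_efforts": joint torques, N m; "tcp_pos": TCP position; "ee_rot": TCP orientation; "force": force on the tool from outside, world axes, zero at the start; "moment": the same for the moment, N m; "width": finger opening in mm; "grasp_force": force on a finger pad.
Only numpy, scipy, OpenCV 4.12 (cv2) and the standard library are available. Lean on these libraries where they do the work, as an engineer would, in place of code of your own. Each camera call takes 0.05 s, during which the arm holds its last target. There are 200 camera calls.

## Working session

There is one attempt and no reset: what is moved stays moved. The work goes in short steps, Python scripts to look and compute and a tool call to move; the robot and the scene stay as the last step left them, time stands still between calls to the robot, and variables do not carry over. Pictures are saved under pics/ and viewed, at most 14 in all, crops included, and the job is handed in when it is done.

Besides the shell and the picture viewer there is one more tool, called as name(argument=value, ...), one argument or row to a line, values as JSON. play_rows: Moves the arm, as the interface text tells. Its arguments: {"type":"object","properties":{"rows":{"type":"array","items":{"type":"object","properties":{"hand":{"type":"number"},"travel":{"type":"array","items":{"type":"number"}},"delta_rot":{"type":"array","items":{"type":"number"}}}}},"newtons":{"type":"number"}},"required":["rows"]}

```bash
mkdir -p pics; cat > h.py <<'E'
import numpy as np, cv2
from bench import status, optics, order, models, robot
def world(p, uv=None, mask=None):
    R,_=cv2.Rodrigues(np.array(p["rvec"],float)); t=np.array(p["tvec"],float).ravel(); K=np.array(p["K"])
    z=p["z_map"]; v,u=np.mgrid[:480,:640]
    c=np.stack([(u-K[0,2])/K[0,0]*z,(v-K[1,2])/K[1,1]*z,z],-1)
    w=(c-t)@R; w[z==0]=np.nan
    return w
def proj(p,pts):
    return cv2.projectPoints(np.array(pts,float).reshape(-1,1,3),np.array(p["rvec"],float),np.array(p["tvec"],float),np.array(p["K"],float),None)[0].reshape(-1,2)
def save(p,name): cv2.imwrite("pics/"+name,cv2.cvtColor(p["pixels"],cv2.COLOR_RGB2BGR))
E
python3 - <<'E'
from h import *
for n in ("top","scene"):
    p=optics.camera(n); save(p,n+"1.png"); w=world(p)
    print(n)
    for l in ["staples_center","glue_center","notes_center","ink_center","spray_center","mug_center"]:
        for d in models.cut_out(p,l)[:5]:
            m=d["pixels"]; q=w[m]; q=q[~np.isnan(q[:,0])]; top=q[q[:,2]>np.percentile(q[:,2],95)-6]
            print(l,round(d["p"],2),np.round(d["centre"]),m.sum(),"top ctr",top.mean(0).round(),"mid",((top.min(0)+top.max(0))/2).round())
    for l in ["staples_place","glue_place","notes_place","ink_place"]:
        for d in models.place_of(p,l)[:3]:
            c,r=np.round(d["centre"]).astype(int); print(l,round(d["p"],2),c,r,w[r,c].round())
E
```

```text
top
staples_center 0.64 [305. 235.] 273 top ctr [448. 105.  43.] mid [452. 105.  44.]
glue_center 0.44 [465. 235.] 139 top ctr [ 451. -386.  103.] mid [ 451. -385.  104.]
notes_center 0.82 [493. 252.] 331 top ctr [ 395. -476.   48.] mid [ 395. -475.   52.]
notes_center 0.61 [378. 238.] 281 top ctr [ 441. -117.   48.] mid [ 444. -119.   50.]
notes_center 0.58 [493. 294.] 329 top ctr [ 275. -480.   48.] mid [ 276. -480.   52.]
ink_center 0.71 [249. 231.] 137 top ctr [457. 281.  72.] mid [457. 281.  74.]
mug_center 0.82 [496. 206.] 784 top ctr [ 522. -474.   89.] mid [ 523. -476.   90.]
staples_place 0.65 372 176 [ 636. -101.    1.]
staples_place 0.21 308 234 [449.  96.  31.]
glue_place 0.65 307 192 [584. 103.   1.]
notes_place 0.62 444 176 [ 636. -326.    6.]
ink_place 0.9 241 180 [620. 311.   3.]
scene
staples_center 0.82 [369. 252.] 611 top ctr [454. 107.  41.] mid [454. 107.  41.]
staples_center 0.39 [528. 249.] 855 top ctr [505. 465. 142.] mid [504. 467. 141.]
glue_center 0.77 [161. 248.] 558 top ctr [ 455. -386.  100.] mid [ 453. -386.  100.]
glue_center 0.64 [195. 241.] 475 top c
[... 173 characters left out ...]
. -115.   45.] mid [ 444. -115.   46.]
notes_center 0.6 [476. 316.] 1757 top ctr [686. 301.  75.] mid [683. 302.  75.]
notes_center 0.59 [132. 214.] 513 top ctr [ 280. -479.   45.] mid [ 278. -477.   46.]
ink_center 0.29 [287. 325.] 2003 top ctr [701. -91.  44.] mid [699. -92.  44.]
spray_center 0.75 [527. 247.] 857 top ctr [504. 466. 143.] mid [503. 466. 142.]
spray_center 0.67 [370. 252.] 554 top ctr [456. 108.  41.] mid [455. 108.  41.]
mug_center 0.56 [116. 276.] 1767 top ctr [ 527. -476.   87.] mid [ 525. -476.   87.]
staples_place 0.9 284 315 [ 623. -107.    2.]
glue_place 0.58 379 300 [643.  93.  59.]
notes_place 0.89 182 322 [ 664. -312.   47.]
ink_place 0.71 473 305 [665. 290.  53.]
```

```bash
python3 - <<'E'
import cv2
a=cv2.imread("pics/top1.png")[140:320,210:530]; cv2.imwrite("pics/top1c.png",cv2.resize(a,None,fx=2.5,fy=2.5,interpolation=2))
E
```

```text
(no output)
```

View pics/top1c.png

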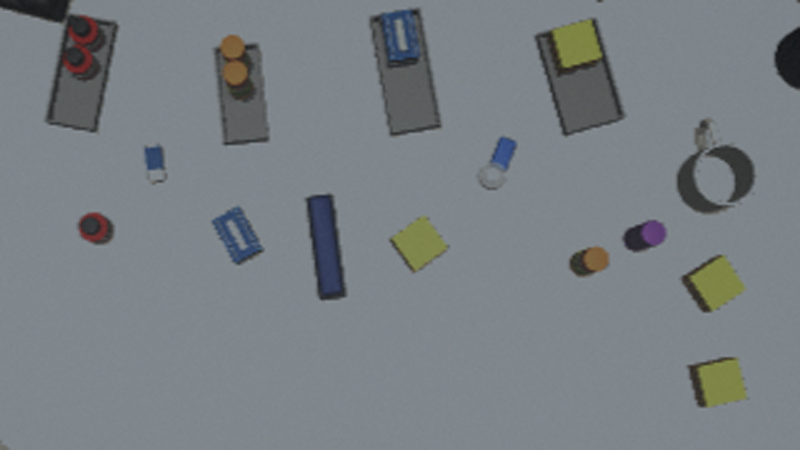

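View pics/scene1.png

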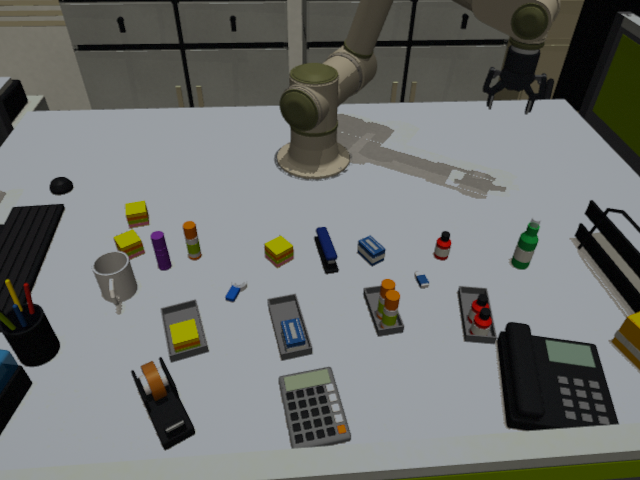

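The note cubes are at top px (378,238), (493,252) and (493,294). Their distances from the base are about 456, 618 and 553 mm, so the first, at (444,-116), is the one meant. The orange-capped glue stick at scene px (195,241) is the target; the purple one at (161,248) is the look-alike. Next I fit the trays and the object yaws.

```bash
cat > fit.py <<'E'
from h import *
from scipy.optimize import least_squares
T={"ink":(139,62,-37.5,[640,305],-10,36),"glue":(121,56,-31.5,[620,98],5,30),"staples":(150,64,-31,[670,-97],9,40),"notes":(130,76,-26,[665,-318],15,45)}
a=optics.camera("scene"); b=optics.camera("top")
W={"s":world(a),"t":world(b)}
ov={"s":a["pixels"][...,::-1].copy(),"t":b["pixels"][...,::-1].copy()}
for n,(L,Wd,off,c,yaw,_) in T.items():
    for k,w in W.items():
        P=w.reshape(-1,3); 
        m=(abs(P[:,0]-c[0])<110)&(abs(P[:,1]-c[1])<75)&(P[:,2]>9)&(P[:,2]<26)
        P=P[m][:,:2]
        def res(x):
            t=np.radians(x[2]);d=P-x[:2]
            u=abs(d@[np.cos(t),np.sin(t)])-(L/2-1.5); v=abs(d@[-np.sin(t),np.cos(t)])-(Wd/2-1.5)
            o=np.hypot(np.maximum(u,0),np.maximum(v,0)); i=np.minimum(np.maximum(u,v),0)
            return o+i
        best=min((least_squares(res,[c[0]+dx,c[1]+dy,yaw],loss="cauchy",f_scale=2) for dx in(-15,0,15) for dy in(-10,0,10)),key=lambda r:r.cost)
        x=best.x;t=np.radians(x[2])
        print(n,k,len(P),x.round(1),"place",(x[:2]+off*np.array([np.cos(t),np.sin(t)])).round(1),"med",np.median(abs(best.fun)).round(1))
        R=np.array([[np.cos(t),-np.sin(t)],[np.sin(t),np.cos(t)]])
        cor=np.array([[L,Wd],[L,-Wd],[-L,-Wd],[-L,Wd]])/2@R.T+x[:2]
        p=a if k=="s" else b
        cv2.polylines(ov[k],[proj(p,np.c_[cor,[22]*4]).round().astype(int)],True,(0,0,255),1)
O={"staples":([452,106],40),"notes":([443,-116],45),"ink":([457,281],72),"glue":([424,-318],100)}
for n,(c,h) in O.items():
    for k,w in W.items():
        P=w.reshape(-1,3); m=(np.hypot(P[:,0]-c[0],P[:,1]-c[1])<45)&(abs(P[:,2]-h)<7); Q=P[m][:,:2].astype(np.float32)
        r=cv2.minAreaRect(Q); print(n,k,m.sum(),np.round(r[0],1),np.round(r[1],1),round(r[2],1),"mean",Q.mean(0).round(1))
s=cv2.resize(ov["s"][200:370,150:510],None,fx=2.2,fy=2.2); t=cv2.resize(ov["t"][140:270,220:520],None,fx=2.6,fy=2.6)[:, :s.shape[1]]
cv2.imwrite("pics/ov_s.png",s); cv2.imwrite("pics/ov_t.png",t)
c=cv2.resize(a["pixels"][200:280,110:310,::-1],None,fx=4,fy=4); cv2.imwrite("pics/confirm.png",c)
E
python3 fit.py
```

```text
ink s 669 [656.7 306.5 -10.1] place [619.7 313. ] med 1.1
ink t 298 [654.7 304.9  -9.9] place [617.7 311.3] med 1.6
glue s 474 [630.8 106.    6.7] place [599.5 102.3] med 1.0
glue t 170 [628.5 104.4   6.9] place [597.3 100.7] med 1.3
staples s 676 [660.2 -98.9  10.6] place [ 629.7 -104.6] med 1.1
staples t 307 [ 658.6 -100.1   10.1] place [ 628.  -105.5] med 3.7
notes s 609 [ 654.9 -316.2   16.1] place [ 629.9 -323.4] med 1.0
notes t 329 [ 653.4 -317.7   15.9] place [ 628.4 -324.9] med 2.1
staples s 322 [451.9 107.6] [63.7 40.8] 28.9 mean [455.3 107.3]
staples t 225 [450.5 105.9] [60.2 38.1] 28.3 mean [450.1 105.8]
notes s 359 [ 443.2 -114. ] [56.9 53. ] 36.8 mean [ 445.7 -115. ]
notes t 242 [ 441.6 -116.8] [49.6 50.5] 36.0 mean [ 440.9 -117.1]
ink s 58 [459.4 283.1] [19.3 22.1] 36.8 mean [461.2 282.1]
ink t 35 [457.7 281. ] [16.2 19. ] 73.1 mean [457.8 280.6]
glue s 111 [ 422.6 -318.1] [29.1 30.2] 51.3 mean [ 424.3 -318.6]
glue t 76 [ 419.3 -321.4] [27.8 26.8] 89.1 mean [ 420.  -320.7]
```

View pics/ov_s.png

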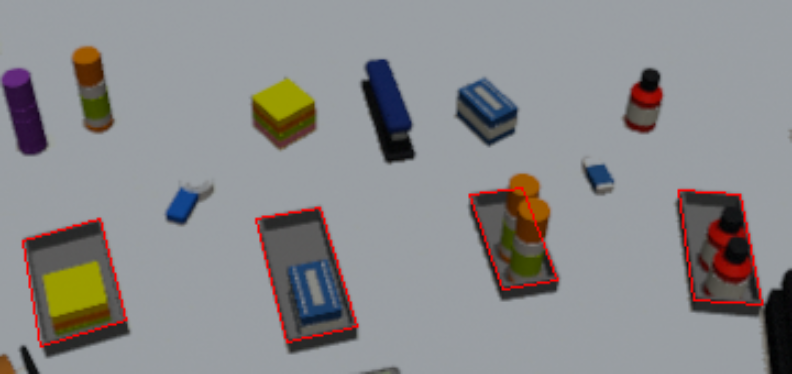

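View pics/confirm.png

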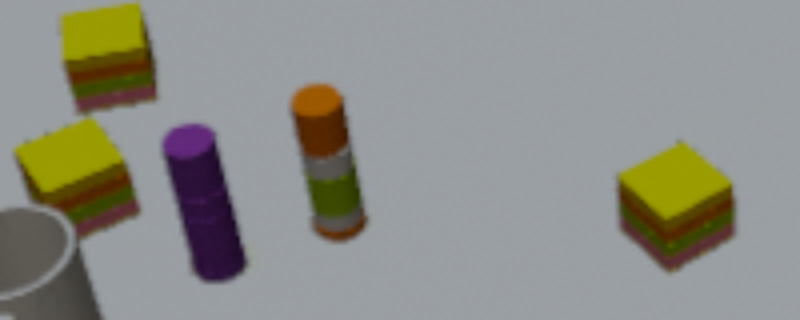

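The overlays sit on the tray rims. The lone cube on the right of the crop (scene px (279,251), nearest the base) and the orange-capped stick are confirmed as targets.

```bash
python3 -c "
from h import *
s=status.get_state();print(s['time'],s['tcp_pos'],s['ee_rot'],s['width'],robot.grip_point_offset)
from scipy.spatial.transform import Rotation as R
print(R.from_euler('xyz',s['ee_rot'],degrees=True).as_matrix().round(3))"
```

```text
1.2 [182.40983447 492.29886598 404.69261082] [-1.79999124e+02 -1.34880081e-03  1.59669440e+02] 85.280233021308 154.70000000000002
[[-0.938  0.347 -0.   ]
 [ 0.347  0.938 -0.   ]
 [ 0.    -0.    -1.   ]]
```

play_rows(
  rows=[
    {"hand": 0.085,"travel": [0.0345,-0.0263,-0.013],"delta_rot": [0,0,5]},
    {"hand": 0.085,"travel": [0.0345,-0.0263,-0.013],"delta_rot": [0,0,5.3]},
    {"hand": 0.085,"travel": [0.0345,-0.0263,-0.013],"delta_rot": [0,0,0]},
    {"hand": 0.085,"travel": [0.0345,-0.0263,-0.013],"delta_rot": [0,0,0]},
    {"hand": 0.085,"travel": [0.0345,-0.0263,-0.013],"delta_rot": [0,0,0]},
    {"hand": 0.085,"travel": [0.0345,-0.0263,-0.013],"delta_rot": [0,0,0]},
    {"hand": 0.085,"travel": [0.0345,-0.0263,-0.013],"delta_rot": [0,0,0]},
    {"hand": 0.085,"travel": [0.0345,-0.0263,-0.013],"delta_rot": [0,0,0]},
    {"hand": 0.085,"travel": [0,0,0],"delta_rot": [0,0,0]},
    {"hand": 0.085,"travel": [0,0,0],"delta_rot": [0,0,0]},
  ],
  newtons=25,
)

```text
time: 2.45
tcp_pos: [458.1, 282.2, 300.8]
ee_rot: [180.0, -0.0, 170.0]
force: [0.4, 0.5, 0.3]
width: 85.0
grasp_force: 0.0
```

play_rows(
  rows=[
    {"hand": 0.085,"travel": [0,0,-0.03],"delta_rot": [0,0,0]},
    {"hand": 0.085,"travel": [0,0,-0.03],"delta_rot": [0,0,0]},
    {"hand": 0.085,"travel": [0,0,-0.03],"delta_rot": [0,0,0]},
    {"hand": 0.085,"travel": [0,0,-0.016],"delta_rot": [0,0,0]},
    {"hand": 0.085,"travel": [0,0,0],"delta_rot": [0,0,0]},
    {"hand": 0.045,"travel": [0,0,0],"delta_rot": [0,0,0]},
    {"hand": 0.02,"travel": [0,0,0],"delta_rot": [0,0,0]},
    {"hand": 0.02,"travel": [0,0,0],"delta_rot": [0,0,0]},
    {"hand": 0.02,"travel": [0,0,0],"delta_rot": [0,0,0]},
    {"hand": 0.02,"travel": [0,0,0],"delta_rot": [0,0,0]},
    {"hand": 0.02,"travel": [0,0,0],"delta_rot": [0,0,0]},
  ],
  newtons=25,
)

```text
time: 3.82
tcp_pos: [458.6, 282.0, 195.5]
ee_rot: [180.0, 0.1, 170.0]
force: [-1.3, -0.6, 5.9]
width: 34.9
grasp_force: 24.9
```

play_rows(
  rows=[
    {"hand": 0.02,"travel": [0,0,0.015],"delta_rot": [0,0,0]},
    {"hand": 0.02,"travel": [0,0,0.03],"delta_rot": [0,0,0]},
    {"hand": 0.02,"travel": [0,0,0.03],"delta_rot": [0,0,0]},
    {"hand": 0.02,"travel": [0,0,0.03],"delta_rot": [0,0,0]},
    {"hand": 0.02,"travel": [0.02,0.004,0],"delta_rot": [0,0,0]},
    {"hand": 0.02,"travel": [0.035,0.0065,0],"delta_rot": [0,0,0]},
    {"hand": 0.02,"travel": [0.035,0.0065,0],"delta_rot": [0,0,0]},
    {"hand": 0.02,"travel": [0.035,0.0065,0],"delta_rot": [0,0,0]},
    {"hand": 0.02,"travel": [0.02,0.004,0],"delta_rot": [0,0,0]},
    {"hand": 0.02,"travel": [0.015,0.0025,0],"delta_rot": [0,0,0]},
    {"hand": 0.02,"travel": [0,0,0],"delta_rot": [0,0,0]},
    {"hand": 0.02,"travel": [0,0,0],"delta_rot": [0,0,0]},
  ],
)

```text
time: 5.32
tcp_pos: [617.9, 311.9, 300.0]
ee_rot: [-180.0, -0.0, 170.0]
force: [-0.7, -0.2, -1.1]
width: 35.3
grasp_force: 25.4
```

```bash
python3 - <<'E'
from h import *
a=optics.camera("scene"); c=cv2.resize(a["pixels"][190:350,400:570,::-1],None,fx=3.5,fy=3.5); cv2.imwrite("pics/ink_h.png",c)
E
```

```text
(no output)
```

View pics/ink_h.png

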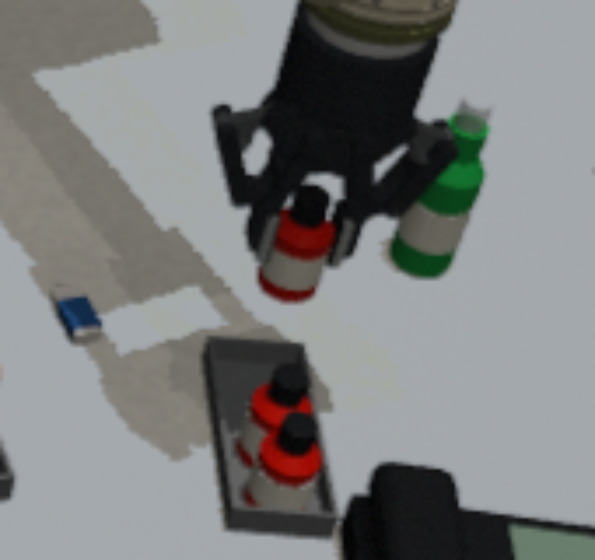

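The ink is held upright above the tray, with the spray bottle clear. Setting it down.

play_rows(
  rows=[
    {"hand": 0.02,"travel": [0.001,0,-0.025],"delta_rot": [0,0,0]},
    {"hand": 0.02,"travel": [0,0,-0.03],"delta_rot": [0,0,0]},
    {"hand": 0.02,"travel": [0,0,-0.025],"delta_rot": [0,0,0]},
    {"hand": 0.02,"travel": [0,0,-0.012],"delta_rot": [0,0,0]},
    {"hand": 0.02,"travel": [0,0,-0.006],"delta_rot": [0,0,0]},
    {"hand": 0.02,"travel": [0,0,-0.003],"delta_rot": [0,0,0]},
    {"hand": 0.02,"travel": [0,0,0],"delta_rot": [0,0,0]},
    {"hand": 0.02,"travel": [0,0,0],"delta_rot": [0,0,0]},
  ],
)

```text
time: 6.38
tcp_pos: [619.5, 312.0, 199.3]
ee_rot: [180.0, 0.0, 170.0]
force: [-0.7, 0.3, 0.1]
width: 35.1
grasp_force: 25.4
```

play_rows(
  rows=[
    {"hand": 0.02,"travel": [0,0,-0.0007],"delta_rot": [0,0,0]},
    {"hand": 0.04,"travel": [0,0,0],"delta_rot": [0,0,0]},
    {"hand": 0.045,"travel": [0,0,0],"delta_rot": [0,0,0]},
    {"hand": 0.055,"travel": [0,0,0],"delta_rot": [0,0,0]},
    {"hand": 0.06,"travel": [0,0,0],"delta_rot": [0,0,0]},
    {"hand": 0.06,"travel": [0,0,0.02],"delta_rot": [0,0,0]},
    {"hand": 0.06,"travel": [0,0,0.04],"delta_rot": [0,0,0]},
    {"hand": 0.06,"travel": [0,0,0.04],"delta_rot": [0,0,0]},
    {"hand": 0.06,"travel": [0,0,0],"delta_rot": [0,0,0]},
  ],
)

```text
time: 7.5
tcp_pos: [619.7, 312.1, 303.5]
ee_rot: [179.8, 0.4, 170.0]
force: [-0.6, -0.1, -0.2]
width: 60.0
grasp_force: 0.0
```

play_rows(
  rows=[
    {"hand": 0.085,"travel": [-0.014,-0.0173,0],"delta_rot": [0,0,5.6]},
    {"hand": 0.085,"travel": [-0.024,-0.0294,0],"delta_rot": [0,0,5.5]},
    {"hand": 0.085,"travel": [-0.024,-0.0294,0],"delta_rot": [0,0,5.5]},
    {"hand": 0.085,"travel": [-0.024,-0.0294,0],"delta_rot": [0,0,5.5]},
    {"hand": 0.085,"travel": [-0.024,-0.0294,0],"delta_rot": [0,0,5.5]},
    {"hand": 0.085,"travel": [-0.024,-0.0294,0],"delta_rot": [0,0,5.5]},
    {"hand": 0.085,"travel": [-0.024,-0.0294,0],"delta_rot": [0,0,5.5]},
    {"hand": 0.085,"travel": [-0.01,-0.0118,0],"delta_rot": [0,0,0]},
    {"hand": 0.085,"travel": [0,0,0],"delta_rot": [0,0,0]},
    {"hand": 0.085,"travel": [0,0,0],"delta_rot": [0,0,0]},
  ],
)

```text
time: 8.75
tcp_pos: [452.0, 106.9, 298.1]
ee_rot: [-180.0, 0.0, -151.5]
force: [-0.2, -0.1, -0.7]
width: 85.0
grasp_force: 0.0
```

```bash
python3 - <<'E'
from h import *
a=optics.camera("scene"); c=cv2.resize(a["pixels"][190:350,320:520,::-1],None,fx=3.5,fy=3.5); cv2.imwrite("pics/ink_d.png",c)
print(status.get_state()["tcp_pos"])
w=world(a).reshape(-1,3); m=(np.hypot(w[:,0]-619,w[:,1]-312)<25)&(w[:,2]>70)&(w[:,2]<80); print(m.sum(),w[m].mean(0))
E
```

```text
[451.95464982 106.99936434 298.01014805]
68 [620.95012029 309.98046233  75.13614982]
```

View pics/ink_d.png

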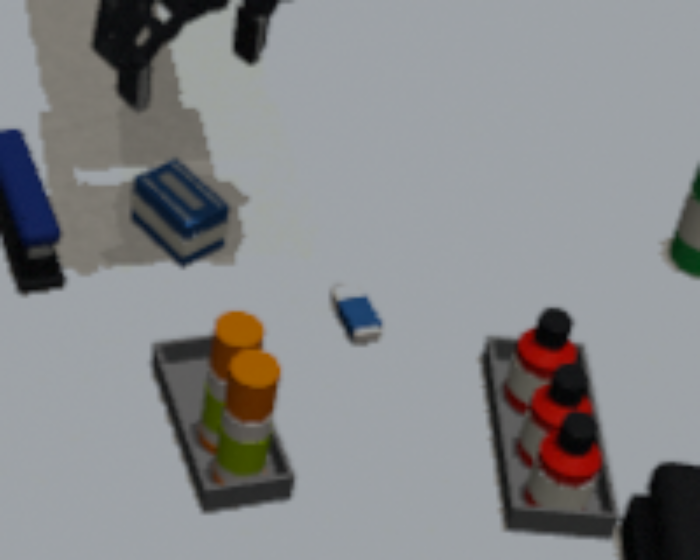

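play_rows(
  rows=[
    {"hand": 0.085,"travel": [-0.001,0,-0.03],"delta_rot": [0,0,0]},
    {"hand": 0.085,"travel": [0,0,-0.03],"delta_rot": [0,0,0]},
    {"hand": 0.085,"travel": [0,0,-0.03],"delta_rot": [0,0,0]},
    {"hand": 0.085,"travel": [0,0,-0.013],"delta_rot": [0,0,0]},
    {"hand": 0.085,"travel": [0,0,0],"delta_rot": [0,0,0]},
    {"hand": 0.045,"travel": [0,0,0],"delta_rot": [0,0,0]},
    {"hand": 0.02,"travel": [0,0,0],"delta_rot": [0,0,0]},
    {"hand": 0.02,"travel": [0,0,0],"delta_rot": [0,0,0]},
    {"hand": 0.02,"travel": [0,0,0],"delta_rot": [0,0,0]},
    {"hand": 0.02,"travel": [0,0,0],"delta_rot": [0,0,0]},
    {"hand": 0.02,"travel": [0,0,0],"delta_rot": [0,0,0]},
  ],
  newtons=30,
)

```text
time: 10.18
tcp_pos: [450.6, 106.5, 195.7]
ee_rot: [-180.0, 0.1, -151.4]
force: [-1.3, 0.5, 5.8]
width: 37.4
grasp_force: 30.8
```

play_rows(
  rows=[
    {"hand": 0.02,"travel": [0,0,0.025],"delta_rot": [0,0,0]},
    {"hand": 0.02,"travel": [0,0,0.04],"delta_rot": [0,0,0]},
    {"hand": 0.02,"travel": [0,0,0.038],"delta_rot": [0,0,0]},
    {"hand": 0.02,"travel": [0.018,-0.0215,0],"delta_rot": [0,0,-2.2]},
    {"hand": 0.02,"travel": [0.03,-0.036,0],"delta_rot": [0,0,-4]},
    {"hand": 0.02,"travel": [0.03,-0.036,0],"delta_rot": [0,0,-4]},
    {"hand": 0.02,"travel": [0.03,-0.036,0],"delta_rot": [0,0,-4]},
    {"hand": 0.02,"travel": [0.03,-0.036,0],"delta_rot": [0,0,-4]},
    {"hand": 0.02,"travel": [0.025,-0.03,0],"delta_rot": [0,0,0]},
    {"hand": 0.02,"travel": [0.015,-0.016,0],"delta_rot": [0,0,0]},
    {"hand": 0.02,"travel": [0,0,0],"delta_rot": [0,0,0]},
    {"hand": 0.02,"travel": [0,0,0],"delta_rot": [0,0,0]},
  ],
)

```text
time: 11.68
tcp_pos: [628.0, -104.5, 297.8]
ee_rot: [180.0, -0.0, -169.6]
force: [-0.2, 0.2, -1.6]
width: 37.2
grasp_force: 31.3
```

Target TCP z is 195.5 + 3 = 198.5.

play_rows(
  rows=[
    {"hand": 0.02,"travel": [0.001,0,-0.025],"delta_rot": [0,0,0]},
    {"hand": 0.02,"travel": [0,0,-0.03],"delta_rot": [0,0,0]},
    {"hand": 0.02,"travel": [0,0,-0.025],"delta_rot": [0,0,0]},
    {"hand": 0.02,"travel": [0,0,-0.011],"delta_rot": [0,0,0]},
    {"hand": 0.02,"travel": [0,0,-0.005],"delta_rot": [0,0,0]},
    {"hand": 0.02,"travel": [0,0,-0.003],"delta_rot": [0,0,0]},
    {"hand": 0.02,"travel": [0,0,0],"delta_rot": [0,0,0]},
    {"hand": 0.02,"travel": [0,0,0],"delta_rot": [0,0,0]},
  ],
)

```text
time: 12.68
tcp_pos: [629.5, -105.1, 199.6]
ee_rot: [-180.0, 0.0, -169.6]
force: [-0.1, 1.3, -3.1]
width: 37.3
grasp_force: 31.3
```

play_rows(
  rows=[
    {"hand": 0.02,"travel": [0,0,-0.001],"delta_rot": [0,0,0]},
    {"hand": 0.042,"travel": [0,0,0],"delta_rot": [0,0,0]},
    {"hand": 0.05,"travel": [0,0,0],"delta_rot": [0,0,0]},
    {"hand": 0.055,"travel": [0,0,0],"delta_rot": [0,0,0]},
    {"hand": 0.06,"travel": [0,0,0],"delta_rot": [0,0,0]},
    {"hand": 0.06,"travel": [0,0,0.02],"delta_rot": [0,0,0]},
    {"hand": 0.06,"travel": [0,0,0.04],"delta_rot": [0,0,0]},
    {"hand": 0.06,"travel": [0,0,0.04],"delta_rot": [0,0,0]},
    {"hand": 0.06,"travel": [0,0,0],"delta_rot": [0,0,0]},
  ],
)

```text
time: 13.8
tcp_pos: [629.8, -105.2, 303.0]
ee_rot: [-179.8, 0.4, -169.6]
force: [0.1, 0.2, -0.6]
width: 60.2
grasp_force: 0.0
```

play_rows(
  rows=[
    {"hand": 0.085,"travel": [-0.017,-0.0005,0],"delta_rot": [0,0,3]},
    {"hand": 0.085,"travel": [-0.03,-0.002,0],"delta_rot": [0,0,5]},
    {"hand": 0.085,"travel": [-0.035,-0.002,0],"delta_rot": [0,0,5]},
    {"hand": 0.085,"travel": [-0.035,-0.002,0],"delta_rot": [0,0,5]},
    {"hand": 0.085,"travel": [-0.035,-0.002,0],"delta_rot": [0,0,5]},
    {"hand": 0.085,"travel": [-0.025,-0.001,0],"delta_rot": [0,0,3]},
    {"hand": 0.085,"travel": [-0.01,-0.001,0],"delta_rot": [0,0,0]},
    {"hand": 0.085,"travel": [0,0,0],"delta_rot": [0,0,0]},
    {"hand": 0.085,"travel": [0,0,0],"delta_rot": [0,0,0]},
  ],
  newtons=30,
)

```text
time: 14.92
tcp_pos: [443.0, -115.7, 298.1]
ee_rot: [-180.0, 0.0, -143.7]
force: [-0.5, -0.1, -0.6]
width: 85.1
grasp_force: 0.0
```

```bash
python3 - <<'E'
from h import *
a=optics.camera("scene"); c=cv2.resize(a["pixels"][190:370,220:400,::-1],None,fx=3.3,fy=3.3); cv2.imwrite("pics/st_d.png",c)
print(status.get_state()["tcp_pos"])
E
```

```text
[ 443.01065352 -115.63070041  297.97798809]
```

View pics/st_d.png

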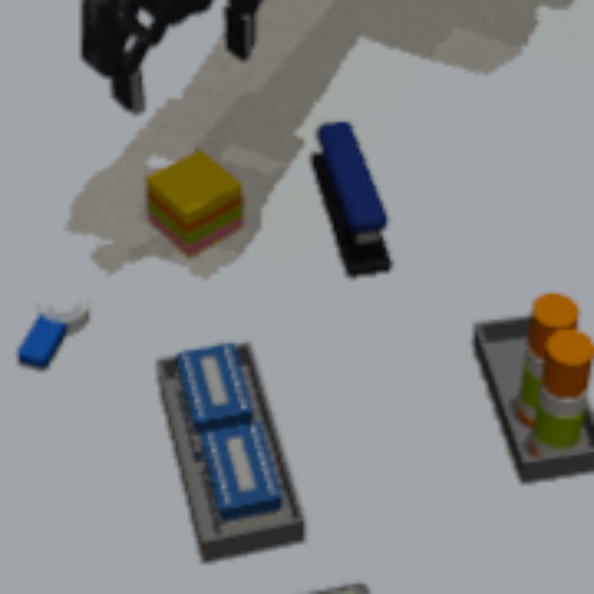

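The staples sit flat in place. Now the cube.

play_rows(
  rows=[
    {"hand": 0.085,"travel": [-0.0005,0,-0.03],"delta_rot": [0,0,0]},
    {"hand": 0.085,"travel": [0,0,-0.03],"delta_rot": [0,0,0]},
    {"hand": 0.085,"travel": [0,0,-0.03],"delta_rot": [0,0,0]},
    {"hand": 0.085,"travel": [0,0,-0.014],"delta_rot": [0,0,0]},
    {"hand": 0.085,"travel": [0,0,0],"delta_rot": [0,0,0]},
    {"hand": 0.06,"travel": [0,0,0],"delta_rot": [0,0,0]},
    {"hand": 0.03,"travel": [0,0,0],"delta_rot": [0,0,0]},
    {"hand": 0.03,"travel": [0,0,0],"delta_rot": [0,0,0]},
    {"hand": 0.03,"travel": [0,0,0],"delta_rot": [0,0,0]},
    {"hand": 0.03,"travel": [0,0,0],"delta_rot": [0,0,0]},
  ],
)

```text
time: 16.23
tcp_pos: [442.2, -115.7, 194.9]
ee_rot: [-179.9, 0.0, -143.6]
force: [-1.2, 0.7, 7.0]
width: 49.5
grasp_force: 31.7
```

play_rows(
  rows=[
    {"hand": 0.03,"travel": [0,0,0.025],"delta_rot": [0,0,0]},
    {"hand": 0.03,"travel": [0,0,0.04],"delta_rot": [0,0,0]},
    {"hand": 0.03,"travel": [0,0,0.038],"delta_rot": [0,0,0]},
    {"hand": 0.03,"travel": [0.018,-0.0205,0],"delta_rot": [0,0,-2.4]},
    {"hand": 0.03,"travel": [0.032,-0.0355,0],"delta_rot": [0,0,-4.5]},
    {"hand": 0.03,"travel": [0.032,-0.0355,0],"delta_rot": [0,0,-4.5]},
    {"hand": 0.03,"travel": [0.032,-0.0355,0],"delta_rot": [0,0,-4.5]},
    {"hand": 0.03,"travel": [0.032,-0.0355,0],"delta_rot": [0,0,-4.5]},
    {"hand": 0.03,"travel": [0.026,-0.029,0],"delta_rot": [0,0,0]},
    {"hand": 0.03,"travel": [0.015,-0.017,0],"delta_rot": [0,0,0]},
    {"hand": 0.03,"travel": [0,0,0],"delta_rot": [0,0,0]},
    {"hand": 0.03,"travel": [0,0,0],"delta_rot": [0,0,0]},
  ],
)

```text
time: 17.73
tcp_pos: [628.6, -323.6, 296.9]
ee_rot: [180.0, -0.0, -164.0]
force: [-0.2, -0.3, -1.9]
width: 49.8
grasp_force: 31.9
```

play_rows(
  rows=[
    {"hand": 0.03,"travel": [0,0,-0.025],"delta_rot": [0,0,0]},
    {"hand": 0.03,"travel": [0,0,-0.03],"delta_rot": [0,0,0]},
    {"hand": 0.03,"travel": [0,0,-0.025],"delta_rot": [0,0,0]},
    {"hand": 0.03,"travel": [0,0,-0.011],"delta_rot": [0,0,0]},
    {"hand": 0.03,"travel": [0,0,-0.005],"delta_rot": [0,0,0]},
    {"hand": 0.03,"travel": [0,0,-0.0025],"delta_rot": [0,0,0]},
    {"hand": 0.03,"travel": [0,0,0],"delta_rot": [0,0,0]},
    {"hand": 0.03,"travel": [0,0,0],"delta_rot": [0,0,0]},
  ],
)

```text
time: 18.73
tcp_pos: [629.0, -324.1, 199.1]
ee_rot: [-180.0, 0.0, -164.0]
force: [-0.1, -0.0, -0.1]
width: 49.7
grasp_force: 31.9
```

play_rows(
  rows=[
    {"hand": 0.03,"travel": [0,0,-0.0012],"delta_rot": [0,0,0]},
    {"hand": 0.053,"travel": [0,0,0],"delta_rot": [0,0,0]},
    {"hand": 0.06,"travel": [0,0,0],"delta_rot": [0,0,0]},
    {"hand": 0.065,"travel": [0,0,0],"delta_rot": [0,0,0]},
    {"hand": 0.07,"travel": [0,0,0],"delta_rot": [0,0,0]},
    {"hand": 0.07,"travel": [0,0,0.02],"delta_rot": [0,0,0]},
    {"hand": 0.07,"travel": [0,0,0.04],"delta_rot": [0,0,0]},
    {"hand": 0.07,"travel": [0,0,0.04],"delta_rot": [0,0,0]},
    {"hand": 0.07,"travel": [0,0,0.04],"delta_rot": [0,0,0]},
    {"hand": 0.07,"travel": [0,0,0],"delta_rot": [0,0,0]},
  ],
)

```text
time: 19.98
tcp_pos: [628.9, -324.0, 343.0]
ee_rot: [-179.6, 0.3, -164.0]
force: [-0.2, -0.0, -0.6]
width: 69.6
grasp_force: 0.0
```

play_rows(
  rows=[
    {"hand": 0.065,"travel": [-0.02,0.0005,0],"delta_rot": [0,0,-6.5]},
    {"hand": 0.065,"travel": [-0.035,0.001,0],"delta_rot": [0,0,-6.5]},
    {"hand": 0.065,"travel": [-0.035,0.001,0],"delta_rot": [0,0,-6.5]},
    {"hand": 0.065,"travel": [-0.035,0.001,0],"delta_rot": [0,0,-6.5]},
    {"hand": 0.065,"travel": [-0.035,0.001,0],"delta_rot": [0,0,-6.5]},
    {"hand": 0.065,"travel": [-0.032,0,0],"delta_rot": [0,0,-6.5]},
    {"hand": 0.065,"travel": [-0.015,0,0],"delta_rot": [0,0,-6.5]},
    {"hand": 0.065,"travel": [0,0,0],"delta_rot": [0,0,0]},
    {"hand": 0.065,"travel": [0,0,0],"delta_rot": [0,0,0]},
  ],
  newtons=25,
)

```text
time: 21.1
tcp_pos: [422.3, -319.6, 337.4]
ee_rot: [-180.0, 0.0, 150.6]
force: [1.1, -0.7, 0.3]
width: 64.6
grasp_force: 0.0
```

```bash
python3 - <<'E'
from h import *
a=optics.camera("scene"); c=cv2.resize(a["pixels"][150:370,90:310,::-1],None,fx=2.7,fy=2.7); cv2.imwrite("pics/no_d.png",c)
print(status.get_state()["tcp_pos"])
E
```

```text
[ 422.42465482 -319.533093    337.28945211]
```

View pics/no_d.png

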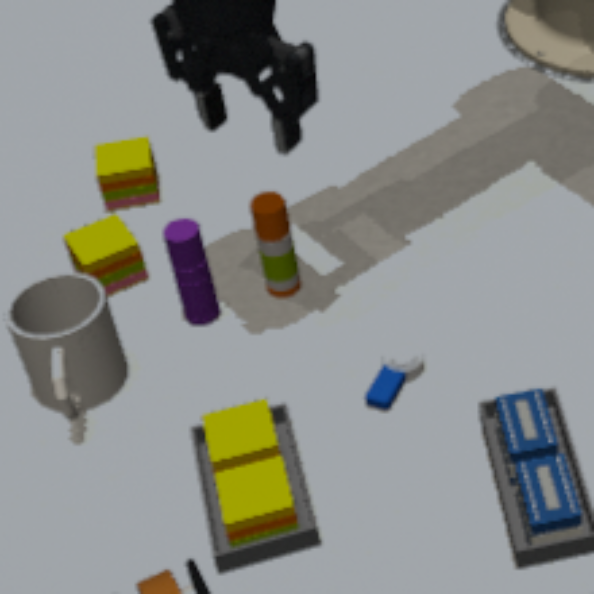

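The notes are placed well, and the fingers are clear of the purple stick.

play_rows(
  rows=[
    {"hand": 0.065,"travel": [-0.001,0,-0.03],"delta_rot": [0,0,0]},
    {"hand": 0.065,"travel": [0,0,-0.03],"delta_rot": [0,0,0]},
    {"hand": 0.065,"travel": [0,0,-0.03],"delta_rot": [0,0,0]},
    {"hand": 0.065,"travel": [0,0,-0.022],"delta_rot": [0,0,0]},
    {"hand": 0.065,"travel": [0,0,0],"delta_rot": [0,0,0]},
    {"hand": 0.04,"travel": [0,0,0],"delta_rot": [0,0,0]},
    {"hand": 0.015,"travel": [0,0,0],"delta_rot": [0,0,0]},
    {"hand": 0.015,"travel": [0,0,0],"delta_rot": [0,0,0]},
    {"hand": 0.015,"travel": [0,0,0],"delta_rot": [0,0,0]},
    {"hand": 0.015,"travel": [0,0,0],"delta_rot": [0,0,0]},
  ],
)

```text
time: 22.4
tcp_pos: [421.1, -319.8, 226.3]
ee_rot: [-180.0, 0.1, 150.5]
force: [0.1, 0.6, 5.9]
width: 29.7
grasp_force: 25.7
```

play_rows(
  rows=[
    {"hand": 0.015,"travel": [0,0,0.025],"delta_rot": [0,0,0]},
    {"hand": 0.015,"travel": [0,0,0.045],"delta_rot": [0,0,0]},
    {"hand": 0.015,"travel": [0,0,0.035],"delta_rot": [0,0,0]},
    {"hand": 0.015,"travel": [0,0,0.015],"delta_rot": [0,0,0]},
    {"hand": 0.015,"travel": [0.01,0.024,0],"delta_rot": [0,0,4.5]},
    {"hand": 0.015,"travel": [0.0175,0.042,0],"delta_rot": [0,0,4]},
    {"hand": 0.015,"travel": [0.0175,0.042,0],"delta_rot": [0,0,4]},
    {"hand": 0.015,"travel": [0.0175,0.042,0],"delta_rot": [0,0,4]},
    {"hand": 0.015,"travel": [0.0175,0.042,0],"delta_rot": [0,0,4]},
    {"hand": 0.015,"travel": [0.0175,0.042,0],"delta_rot": [0,0,4]},
    {"hand": 0.015,"travel": [0.0175,0.042,0],"delta_rot": [0,0,4]},
  ],
)

```text
time: 23.78
tcp_pos: [536.2, -42.2, 344.2]
ee_rot: [180.0, -0.1, 179.1]
force: [0.3, -0.7, -1.6]
width: 29.4
grasp_force: 25.1
```

play_rows(
  rows=[
    {"hand": 0.015,"travel": [0.0175,0.042,0],"delta_rot": [0,0,4]},
    {"hand": 0.015,"travel": [0.0175,0.042,0],"delta_rot": [0,0,4]},
    {"hand": 0.015,"travel": [0.0155,0.036,0],"delta_rot": [0,0,0]},
    {"hand": 0.015,"travel": [0.0115,0.0255,0],"delta_rot": [0,0,0]},
    {"hand": 0.015,"travel": [0,0,0],"delta_rot": [0,0,0]},
    {"hand": 0.015,"travel": [0,0,0],"delta_rot": [0,0,0]},
  ],
)

```text
time: 24.52
tcp_pos: [597.7, 101.3, 344.5]
ee_rot: [-180.0, -0.1, -173.0]
force: [0.0, 0.0, 0.1]
width: 29.4
grasp_force: 25.2
```

play_rows(
  rows=[
    {"hand": 0.015,"travel": [0,0,-0.025],"delta_rot": [0,0,0]},
    {"hand": 0.015,"travel": [0,0,-0.035],"delta_rot": [0,0,0]},
    {"hand": 0.015,"travel": [0,0,-0.03],"delta_rot": [0,0,0]},
    {"hand": 0.015,"travel": [0,0,-0.015],"delta_rot": [0,0,0]},
    {"hand": 0.015,"travel": [0,0,-0.006],"delta_rot": [0,0,0]},
    {"hand": 0.015,"travel": [0,0,-0.003],"delta_rot": [0,0,0]},
    {"hand": 0.015,"travel": [0,0,0],"delta_rot": [0,0,0]},
    {"hand": 0.015,"travel": [0,0,0],"delta_rot": [0,0,0]},
  ],
)

```text
time: 25.52
tcp_pos: [598.0, 101.9, 231.9]
ee_rot: [-180.0, 0.1, -173.0]
force: [0.6, -0.5, -1.1]
width: 29.2
grasp_force: 25.2
```

```bash
python3 - <<'E'
from h import *
a=optics.camera("scene"); c=cv2.resize(a["pixels"][220:350,320:450,::-1],None,fx=4,fy=4); cv2.imwrite("pics/gl_d.png",c)
s=status.get_state();print(s["tcp_pos"],s["force"])
E
```

```text
[597.9915461  101.93482779 231.86617445] [-0.39959262  0.62518204 -0.33279074]
```

View pics/gl_d.png

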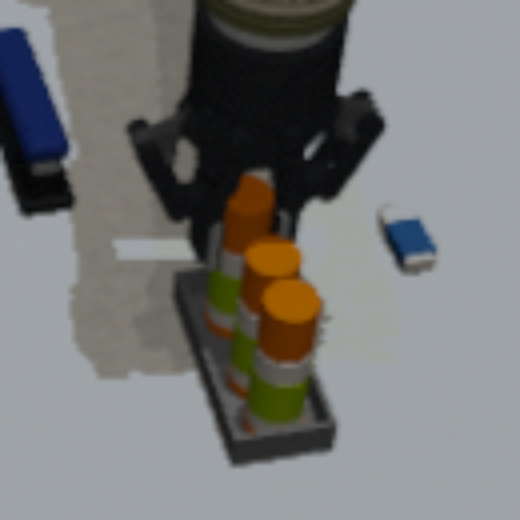

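The stick is upright over its place, so I lower the last 2.5 mm and release.

play_rows(
  rows=[
    {"hand": 0.015,"travel": [0,0,-0.0015],"delta_rot": [0,0,0]},
    {"hand": 0.015,"travel": [0,0,-0.0012],"delta_rot": [0,0,0]},
    {"hand": 0.015,"travel": [0,0,0],"delta_rot": [0,0,0]},
    {"hand": 0.033,"travel": [0,0,0],"delta_rot": [0,0,0]},
    {"hand": 0.04,"travel": [0,0,0],"delta_rot": [0,0,0]},
    {"hand": 0.05,"travel": [0,0,0],"delta_rot": [0,0,0]},
    {"hand": 0.055,"travel": [0,0,0],"delta_rot": [0,0,0]},
    {"hand": 0.055,"travel": [0,0,0.02],"delta_rot": [0,0,0]},
    {"hand": 0.055,"travel": [0,0,0.04],"delta_rot": [0,0,0]},
    {"hand": 0.055,"travel": [0,0,0.04],"delta_rot": [0,0,0]},
    {"hand": 0.055,"travel": [0,0,0.04],"delta_rot": [0,0,0]},
  ],
)

```text
time: 26.95
tcp_pos: [597.7, 101.9, 369.9]
ee_rot: [180.0, 0.0, -173.0]
force: [0.1, -0.6, -0.2]
width: 54.5
grasp_force: 0.0
```

play_rows(
  rows=[
    {"hand": 0.055,"travel": [-0.03,0,0.01],"delta_rot": [0,0,0]},
    {"hand": 0.055,"travel": [-0.04,0,0],"delta_rot": [0,0,0]},
    {"hand": 0.055,"travel": [-0.04,0,0],"delta_rot": [0,0,0]},
    {"hand": 0.055,"travel": [-0.04,0,0],"delta_rot": [0,0,0]},
    {"hand": 0.055,"travel": [0,0,0],"delta_rot": [0,0,0]},
    {"hand": 0.055,"travel": [0,0,0],"delta_rot": [0,0,0]},
  ],
)

```text
time: 27.7
tcp_pos: [448.3, 101.9, 378.9]
ee_rot: [-180.0, 0.1, -173.0]
force: [0.0, -0.7, -0.0]
width: 54.9
grasp_force: 0.0
```

```bash
python3 - <<'E'
from h import *
a=optics.camera("scene"); c=cv2.resize(a["pixels"][190:370,100:560,::-1],None,fx=1.7,fy=1.7); cv2.imwrite("pics/end.png",c)
b=optics.camera("top")
for n,x,y,h in (("ink",618.7,312,75),("glue",598.4,101.5,103),("staples",629,-105,43),("notes",629,-324,48)):
  for p in (a,b):
    w=world(p).reshape(-1,3); m=(np.hypot(w[:,0]-x,w[:,1]-y)<(25 if h>50 else 35))&(abs(w[:,2]-h)<6); print(n,m.sum(),w[m].mean(0).round(1))
E
```

```text
ink 73 [621.1 309.7  74.8]
ink 27 [618.5 307.9  74.9]
glue 134 [599.9 100.1 102.9]
glue 68 [594.6  99.8 102.5]
staples 424 [ 633.7 -105.5   43.4]
staples 204 [ 629.4 -107.4   43. ]
notes 501 [ 632.5 -324.1   48.1]
notes 237 [ 628.3 -326.    47.7]
```

View pics/end.png

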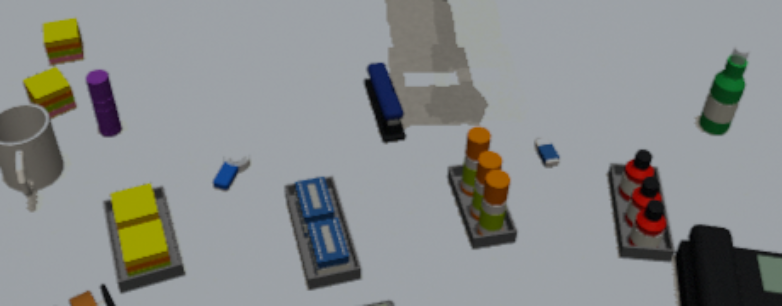

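All four stand upright at the right height, within a few mm of their places, and the bystanders haven't moved. Handing in.

```bash
python3 -c "
from bench import order
print(order.sign_off())"
```

```text
the job is handed in; nothing more can be done
None
```

The staples, glue stick, note cube and ink bottle each stand upright in their own trays, within about 5 mm of the place centres by the last camera check. The spray bottle, mug and look-alikes were left alone, and the job is handed in; sign-off returned no verdict.

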